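# Scan out a failed rearing box and discard it

### The arm

A 6-joint arm with a two-finger parallel gripper is mounted at the origin on a cart in front of the work surface, level with it; the furniture and walls round the work are solid. World frame = base frame: x ahead of the robot, y to its left, z up, the work surface at z = 0. Lengths are in m, angles in degrees, forces in N, time in s.
With the tool pointing down it reaches from about 0.4 to 0.825 m from the base axis. Payload 7 kg.
Tool frame: the origin (TCP) lies at the very end of the fingers, on their centre line; the grasp point (between the pads) lies hold_point_z behind it (hold_point_z is the distance from the TCP to the grasp point, in m); z points along the fingers, y is the line along which they close (so a half turn about z gives the same grasp; the last joint's range is limited). The gripper opens to 88 mm and grips with 3 to 60 N. Pads are 19 mm wide; open, the fingers measure 130 mm over their backs; the gripper's body (78 mm by 193 mm) begins 47 mm behind the grasp point.
Start: joints at [89.444, 20.546, 0.682, 0, -70.136, -16.507], TCP at [0.198, 0.645, 0.227] pointing down, gripper open.
Joint ranges: [-176.03, 176.03], [-82.01, 121.73], [-58.28, 71.71], [-173.87, 95.51], [-174.79, -0.11], [-173.66, 173.66]. Speed limits (degrees/s): [136.94, 136.94, 172.46, 180, 180, 180].

### API

Orientations are given as [roll, pitch, yaw] about the fixed x, y, z axes, in that order (R = Rz(yaw) Ry(pitch) Rx(roll)).
In Python, from plant import get_obs, snapshot, close_job, hold_point_z gives the robot as it stands.
- The arm moves only by the tool play_rows, never from a script. Its argument "commands" is a list that holds one entry, the list of rows, each a list of 7 numbers: the shift along the tool's x, y, z in cm, then the turn, a rotation vector about the tool's x, y, z in degrees, then the opening, from 0 (shut) to 1 (fully open). In form: [[[x, y, z, ax, ay, az, fingers], ...]]. A call has 1 to 20 rows; each row is the pose to reach, as a shift and turn from the pose commanded when the call began, along the tool's axes at that moment; what a row does not reach only later rows make up. A row lasts 1/12 s, in which the tool goes at most 41.7 mm and 7.16 degrees, less where a joint would pass 70% of its speed; a pose out of reach is approached as far as the arm can. A call with a gripper value outside its range is refused whole. The fingers move at their own pace and stop on an object; the grip force is fixed at half the most. Time passes only in rows, so rows that repeat a pose let the fingers close. It gives the time, the measured TCP pose, the force, the opening and the grip force at its end, in the units of the state.
- get_obs(): the state, without advancing time (a new reading comes with each control period).
- snapshot(name): name is "scene" or "side" or "wrist"; returns a dict with "frame" (400x640x3 uint8, red, green, blue), "camera_matrix" (3x3 intrinsics, pixels), "origin" and "attitude" of the camera in the world. Camera axes: x right, y down, z forward; pixel columns grow to the right and rows downward; lengths in m; the calibration is good to about 2 mm. The wrist camera is an equidistant fisheye: a pixel r from the principal point sees the ray r / f radians off the axis. A picture is of the moment at which its call begins. There is no depth.
- close_job(): hands the job in; it is judged then, once.
The state is a dict: "clock": time; "joint_pos": joint angles; "qvel": joint speeds; "tau": joint torques, N m; "tool_pos": TCP position; "orientation": TCP orientation; "force": force on the tool from outside, world axes, zero at the start; "moment": the same for the moment, N m; "opening": finger opening in m; "gripper_force": force on a finger pad.
Only numpy, scipy, OpenCV 4.12 (cv2) and the standard library are available. Lean on these libraries where they do the work, as an engineer would, in place of code of your own. Each camera call takes 0.05 s, during which the arm holds its last target. There are 200 camera calls.

### The job

The rearing box flagged with red tape has failed: book it out by taking the hand scanner from its dock and holding it steady and squarely on that box's bar-code label, within reading range, for two seconds. Then seat the scanner back in its dock the same way round as you found it, and drop the flagged box into the orange discard tub. Leave the other two boxes, the pin bowl and the sorting dish where they are.

Things in the scene. Friction and masses are not known exactly. Their poses are not given: they have to be found in the camera images.
- scanner: cordless pocket bar-code scanner, 112 mm long along x, 0.12 kg: grey handle 30 wide, 24 high (x -56 to +18 mm), black head 36 wide, 29 high (x +18 to +56 mm) with a dark red window on its +x end. It reads by itself any label its window faces squarely (within 15 degrees) at 40 to 110 mm. Origin: mid length, on the underside; z up. It starts lying in the dock, window to the dock's +x
- scanner_window (a point): centre of the scanner's window, 56 mm ahead (+x) of the scanner's origin and 14.5 mm above its underside. Axes as the scanner: the reading beam leaves along +x
- dock: fixed black charging dock, base 150 x 70 mm, 12 mm high; origin: centre of its underside, x along it. Grey cheeks up to 28 mm above the bench hold the scanner's head (x +23 to +53 mm, 41 mm apart) and the handle's rear (x -53 to -31 mm, 35 mm apart); between, the sides are open over the base for fingers to take the handle from above, best at x -5 mm. End stops leave about 3 mm of play
- dock_seat (a point): where the scanner's origin sits when it is home: 15 mm above the dock's origin, axes as the dock
- riser: fixed aluminium riser 75 x 280 mm, shelf 45 mm above the bench, 4 mm lips front and back, two 3 mm strips that part it into three bays 90 mm apart along y. Origin: centre of its underside; the boxes' labels face its -x side (the robot), within 0.15 rad
- box_flagged: white 38 mm cube rearing box on the riser, 35 g, FLAGGED: a strip of red tape lies over the rear edge of its lid and down both sides. Its vented push-on lid (38 x 38 mm, stays on) covers the upper 19 mm of the sides; the walls below are 34 mm wide. Origin: centre of the underside; z up; a 35 x 17 mm white bar-code label is on its -x side, on the lid's skirt
- label_flagged (a point): centre of the label of the flagged box, 28.5 mm above its underside. Axes as its box: the label faces along -x, y runs along the bars' row, z up
- box_a: white 38 mm cube rearing box on the riser, 35 g, without tape. Its vented push-on lid (38 x 38 mm, stays on) covers the upper 19 mm of the sides; the walls below are 34 mm wide. Origin: centre of the underside; z up; a 35 x 17 mm white bar-code label is on its -x side, on the lid's skirt
- box_b: white 38 mm cube rearing box on the riser, 35 g, without tape. Its vented push-on lid (38 x 38 mm, stays on) covers the upper 19 mm of the sides; the walls below are 34 mm wide. Origin: centre of the underside; z up; a 35 x 17 mm white bar-code label is on its -x side, on the lid's skirt
- tub: orange open round tub, 127 mm across the rim, 65 mm high, walls 3 mm, inside 113 mm wide at the top and 94 mm at the bottom, loose, 0.3 kg, on the right of the bench. Origin: centre of its underside; z up
- pin_bowl: glass bowl of black insect pins, 107 mm wide, 66 mm high; origin: centre of its underside. A bystander
- sorting_dish: shallow round glass dish with insects, 90 mm wide, 28 mm high, at the front of the bench; origin: centre of its underside. A bystander
There are look-alikes about, which are no part of the job. Leave any blue, purple or yellow look-alike of the box_flagged alone.

How it is judged:
By the outcome, as a careful person would: the job done as asked, in the order asked, and still so for the second after the job is handed in, with the robot touching nothing.
It also fails if it takes over 59 s, if anything falls off the work surface, if the arm or the gripper's body presses on something with over 40 N, if the wrist force passes 120 N, or if a joint passes its speed limit or range.

## Working session

There is one attempt and no reset: what is moved stays moved. The work goes in short steps, Python scripts to look and compute and a tool call to move; the robot and the scene stay as the last step left them, time stands still between calls to the robot, and variables do not carry over. Pictures are saved under pics/ and viewed, at most 10 in all, crops included, and the job is handed in when it is done.

Besides the shell and the picture viewer there is one more tool, called after "Request:" as name(argument=value, ...), one argument or row to a line, values as JSON. play_rows: Moves the arm, as the interface text tells. Its arguments: {"type":"object","properties":{"commands":{"type":"array","items":{"type":"array","items":{"type":"array","items":{"type":"number"}}}}},"required":["commands"]}

```bash
mkdir -p pics; ls
cat > h.py <<'E'
import numpy as np, cv2
from plant import get_obs, snapshot, close_job, hold_point_z
from scipy.spatial.transform import Rotation as R
def att(a):
    a=np.array(a,float)
    return a if a.shape==(3,3) else R.from_euler('xyz',a,degrees=True).as_matrix()
def ray(s,u,v,fish=False):
    K=np.array(s["camera_matrix"]);x=(u-K[0,2])/K[0,0];y=(v-K[1,2])/K[1,1]
    if fish:
        r=np.hypot(x,y);d=np.array([x/r*np.sin(r),y/r*np.sin(r),np.cos(r)]) if r>0 else np.array([0,0,1.])
    else: d=np.array([x,y,1.]);d/=np.linalg.norm(d)
    return np.array(s["origin"]),att(s["attitude"])@d
def plane(s,u,v,z,fish=False):
    o,d=ray(s,u,v,fish);return o+d*(z-o[2])/d[2]
def tri(r1,r2):
    (o1,d1),(o2,d2)=r1,r2
    t=np.linalg.lstsq(np.c_[d1,-d2],o2-o1,rcond=None)[0]
    a,b=o1+t[0]*d1,o2+t[1]*d2
    return (a+b)/2,np.linalg.norm(a-b)
def save(s,n): cv2.imwrite(f"pics/{n}.png",s["frame"][:,:,::-1])
E
python3 - <<'E'
from h import *
import pickle
D={}
for n in("scene","side","wrist"):
    s=snapshot(n);save(s,n+"0");D[n]=s
    print(n,np.round(s["origin"],3),np.round(s["attitude"],3).tolist(),np.round(s["camera_matrix"],1).tolist())
pickle.dump(D,open("s0.pkl","wb"))
print(hold_point_z,get_obs())
E
```

```text
pics
scene [-0.283 -0.507  1.049] [-136.539, -0.131, -58.257] [[507.6, 0.0, 318.3], [0.0, 507.6, 197.0], [0.0, 0.0, 1.0]]
side [ 0.548 -1.201  0.611] [-114.246, -0.443, 1.336] [[393.8, 0.0, 318.7], [0.0, 393.8, 197.2], [0.0, 0.0, 1.0]]
wrist [0.28  0.621 0.384] [161.943, -0.013, -107.137] [[309.7, 0.0, 322.1], [0.0, 309.7, 202.1], [0.0, 0.0, 1.0]]
0.0188 {'clock': 0.15, 'joint_pos': array([ 8.94442638e+01,  2.05816034e+01,  6.46916480e-01, -1.28236470e-02,
       -7.01362996e+01, -1.65066913e+01]), 'qvel': array([ 0.03095354,  0.00351424,  0.0487235 , -0.02927744, -0.04807213,
       -0.00601855]), 'tau': array([-2.46946311e-04, -5.83277678e+01,  2.93286806e+01,  7.00125128e+00,
        8.72180070e-03, -1.08485606e-04]), 'tool_pos': array([0.19798514, 0.6449361 , 0.22585646]), 'orientation': array([ 1.79928513e+02, -8.61089734e-03, -1.70667869e+01]), 'force': array([ 0.24070099,  0.76269086, -0.11052237]), 'moment': array([0.03012565, 0.0297558 , 0.00750676]), 'gripper_force': 0.0, 'opening': 0.08741652618146062}
```

View pics/scene0.png

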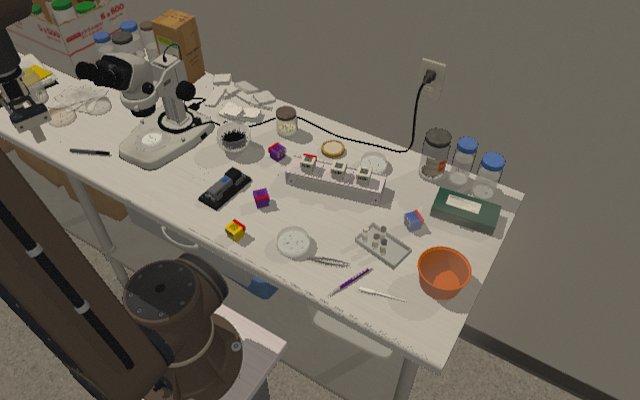

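View pics/side0.png

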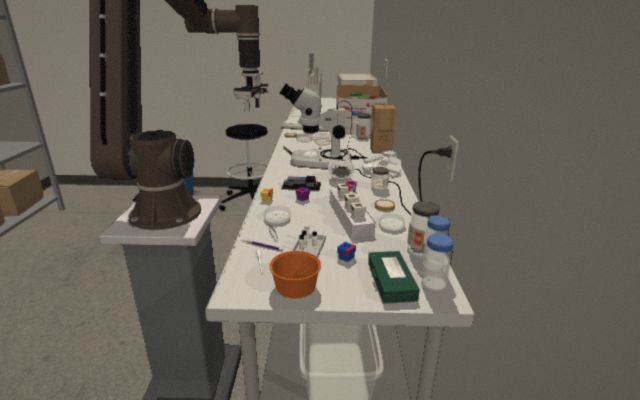

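The scene view shows the riser with three white boxes at about (308,161), (338,169) and (363,174). The dock with the scanner is at (225,187) and the orange tub at (444,272). Coloured look-alikes are at (277,152) and (261,198) purple, (235,230) yellow and (413,220) blue. Red shows on the left white box, around (308,157), so I'll confirm that in an enlarged crop.

Run:
```python
from h import *
import pickle
D=pickle.load(open("s0.pkl","rb"))
a=D["scene"]["frame"][140:215,190:400,::-1];b=D["side"]["frame"][165:245,270:410,::-1]
A=cv2.resize(a,None,fx=3.8,fy=3.8,interpolation=2);B=cv2.resize(b,None,fx=3.8,fy=3.8,interpolation=2)
o=np.zeros((A.shape[0]+B.shape[0],A.shape[1],3),np.uint8);o[:A.shape[0]]=A;o[A.shape[0]:,:B.shape[1]]=B
print(o.shape);cv2.imwrite("pics/crop1.png",o)
```

```text
(589, 798, 3)
```

View pics/crop1.png

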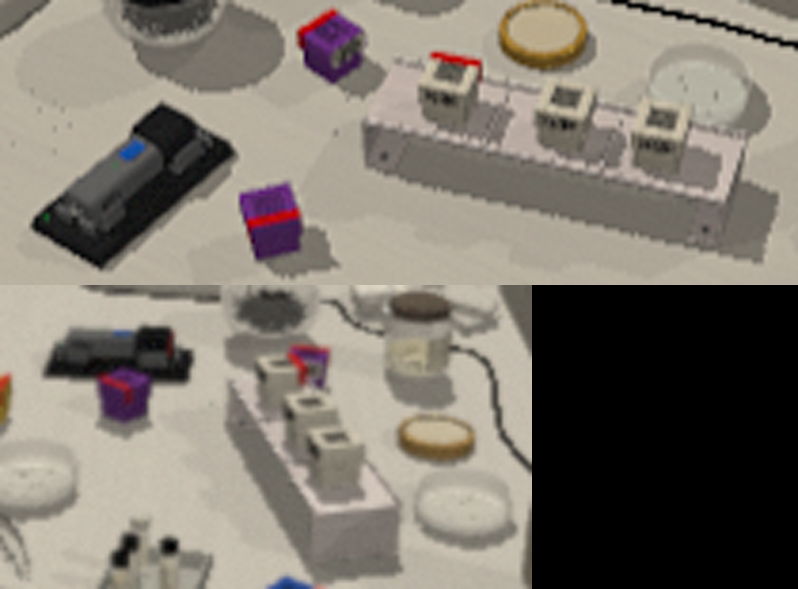

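View pics/wrist0.png

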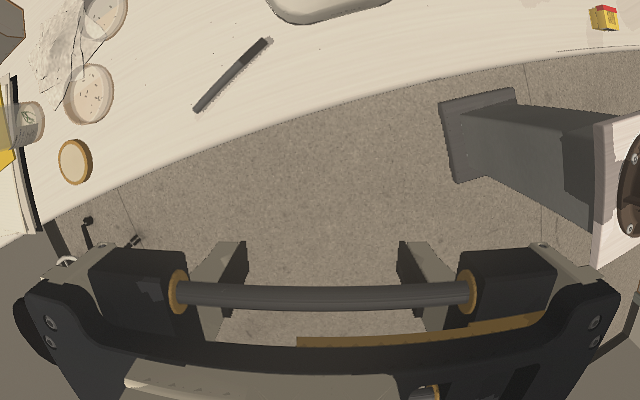

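The crop confirms it. The left (+y) white box at scene pixel (308,160) has red tape on its rear lid edge and sides. The white boxes at (338,169) and (363,174) have none, and the other taped ones are purple, yellow or blue look-alikes. The scanner's black head points along the dock's far (+x) end.

Run:
```python
from h import *
import pickle
D=pickle.load(open("s0.pkl","rb"));s=D["scene"];q=D["side"]
c=lambda x,y:(190+x/3.8,140+y/3.8)
for n,p,z in[("dockL",(33,222),.012),("dockF",(103,265),.012),("dockR",(236,153),.012),("rFL",(365,122),.049),("rFR",(712,197),.049),("rBL",(395,62),.049),("rBR",(747,132),.049),("flag",(450,77),.083),("a",(567,103),.083),("b",(660,122),.083),("purple",(270,215),.02)]:
    print(n,np.round(plane(s,*c(*p),z),4))
print("tub",plane(s,444,262,.065),plane(q,296,268,.065),"bowl",plane(s,234,130,.066),"dish",plane(s,294,240,.028),"hmm")
e=lambda x,y:(270+x/3.8,165+(y-285)/3.8)
print("flag tri",tri(ray(s,*c(450,77)),ray(q,*e(281,365))))
print("dockend side",[np.round(plane(q,*e(*p),.012),3) for p in((45,375),(190,380),(190,350),(62,330))])
```

```text
dockL [0.3725 0.2903 0.012 ]
dockF [0.3666 0.219  0.012 ]
dockR [0.5098 0.2067 0.012 ]
rFL [0.5591 0.1192 0.049 ]
rFR [ 0.6266 -0.1374  0.049 ]
rBL [0.6267 0.1372 0.049 ]
rBR [ 0.7005 -0.1287  0.049 ]
flag [0.6035 0.0716 0.083 ]
a [ 0.625  -0.0162  0.083 ]
b [ 0.6432 -0.0834  0.083 ]
purple [0.4648 0.141  0.02  ]
tub [ 0.48826727 -0.38481388  0.065     ] [ 0.47885493 -0.40670295  0.065     ] bowl [0.61436757 0.34763165 0.066     ] dish [ 0.37933425 -0.02671159  0.028     ] hmm
flag tri (array([0.60956458, 0.07525196, 0.07900238]), np.float64(0.003655308941221798))
dockend side [array([0.377, 0.204, 0.012]), array([0.525, 0.197, 0.012]), array([0.523, 0.278, 0.012]), array([0.381, 0.33 , 0.012])]
```

```bash
cat >> h.py <<'E'
def delta(p,yaw,p0=None,yaw0=None):
    """cm shift in current tool axes + rotvec deg to reach TCP p pointing down with yaw; pass commanded p0,yaw0 or use measured"""
    o=get_obs()
    p0=o["tool_pos"] if p0 is None else np.array(p0); R0=att(o["orientation"]) if yaw0 is None else att([180,0,yaw0])
    R1=att([180,0,yaw]);d=R0.T@(np.array(p)-p0)*100
    return np.round(d,2),np.round((R.from_matrix(R0.T@R1)).as_rotvec(degrees=True),2)
E
python3 - <<'E'
from h import *
import pickle
s=pickle.load(open("s0.pkl","rb"))["scene"]
for p in((125,157),(165,165),(205,130),(85,72)):print(p,plane(s,*p,0.02))
print(plane(s,100,75,.25))
for p in((.25,.42,.27),(.42,.25,.27)):print(delta(p,-5))
E
```

```text
(125, 157) [0.38153852 0.58653174 0.02      ]
(165, 165) [0.4189886  0.45943469 0.02      ]
(205, 130) [0.60747908 0.46609235 0.02      ]
(85, 72) [0.63252759 1.05418811 0.02      ]
[0.43988359 0.65768587 0.25      ]
(array([11.57, 19.98, -4.39]), array([  0.07,  -0.  , -12.07]))
(array([32.82, 31.24, -4.37]), array([  0.07,  -0.  , -12.07]))
```

Request:
play_rows(
  commands=[
    [[11.6,20,-4.4,0,0,-12,1],[11.6,20,-4.4,0,0,-12,1],[11.6,20,-4.4,0,0,-12,1],[11.6,20,-4.4,0,0,-12,1],[11.6,20,-4.4,0,0,-12,1],[11.6,20,-4.4,0,0,-12,1],[32.8,31.2,-4.4,0,0,-12,1],[32.8,31.2,-4.4,0,0,-12,1],[32.8,31.2,-4.4,0,0,-12,1],[32.8,31.2,-4.4,0,0,-12,1],[32.8,31.2,-4.4,0,0,-12,1],[32.8,31.2,-4.4,0,0,-12,1],[32.8,31.2,-4.4,0,0,-12,1],[32.8,31.2,-4.4,0,0,-12,1],[32.8,31.2,-4.4,0,0,-12,1]],
  ],
)

```text
clock: 1.4
tool_pos: [0.42, 0.2506, 0.2703]
orientation: [180.0, 0.0, -5.1]
force: [-0.7, -1.1, 0.5]
opening: 0.0876
gripper_force: 0.0
```

Run:
```python
from h import *
import pickle
s=snapshot("wrist");save(s,"w1");pickle.dump(s,open("w1.pkl","wb"));o=get_obs();print(o["clock"],o["tool_pos"],o["orientation"],s["origin"],s["attitude"])
```

```text
1.45 [0.41969399 0.25106081 0.27046069] [-1.79999701e+02  1.43962146e-02 -5.05326562e+00] [0.50512675 0.243837   0.42828447] [ 1.61927743e+02  5.44805947e-02 -9.51955534e+01]
```

View pics/w1.png

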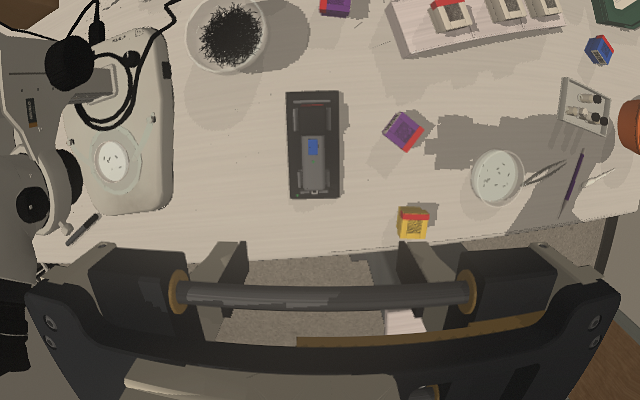

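The wrist view shows the dock as a black rectangle, (287,92) to (340,198), with the scanner's dark head toward the image top (+x). The riser is at top right, with the taped box at (452,15). I'll take a second view from a shifted place to triangulate.

Request:
play_rows(
  commands=[
    [[4.9,9.6,0,0,0,0,1],[4.9,9.6,0,0,0,0,1],[4.9,9.6,0,0,0,0,1],[4.9,9.6,0,0,0,0,1],[4.9,9.6,0,0,0,0,1]],
  ],
)

```text
clock: 1.87
tool_pos: [0.4602, 0.1509, 0.2706]
orientation: [-180.0, -0.0, -5.1]
force: [0.0, -0.4, 0.3]
opening: 0.0875
gripper_force: 0.0
```

Run:
```python
from h import *
import pickle
s=snapshot("wrist");save(s,"w2");pickle.dump(s,open("w2.pkl","wb"));o=get_obs();print(o["clock"],o["tool_pos"],o["orientation"],s["origin"])
w1=pickle.load(open("w1.pkl","rb"))
a=cv2.resize(w1["frame"][80:210,265:365,::-1],None,fx=4,fy=4,interpolation=2)
b=cv2.resize(s["frame"][0:115,290:385,::-1],None,fx=4,fy=4,interpolation=2)
o=np.zeros((max(a.shape[0],b.shape[0]),a.shape[1]+b.shape[1],3),np.uint8);o[:a.shape[0],:a.shape[1]]=a;o[:b.shape[0],a.shape[1]:]=b
cv2.imwrite("pics/crop2.png",o)
for i in(w1,s):
    g=i["frame"].astype(int);m=((g[:,:,2]-g[:,:,0]>60)).astype(np.uint8)
    n,_,st,c=cv2.connectedComponentsWithStats(m);print([(list(st[k]),np.round(c[k],1)) for k in range(1,n) if st[k][4]>15])
```

```text
1.9167 [0.46009339 0.1515037  0.27061623] [-1.79981024e+02 -4.38749437e-03 -5.03901890e+00] [0.54528041 0.14417706 0.42858332]
[([np.int32(597), np.int32(39), np.int32(15), np.int32(25), np.int32(106)], array([603.7,  51.7])), ([np.int32(308), np.int32(140), np.int32(9), np.int32(14), np.int32(117)], array([312.3, 146.3]))]
[([np.int32(561), np.int32(53), np.int32(19), np.int32(28), np.int32(152)], array([569.2,  67.5])), ([np.int32(237), np.int32(178), np.int32(9), np.int32(14), np.int32(106)], array([241.1, 184.5]))]
```

View pics/w2.png

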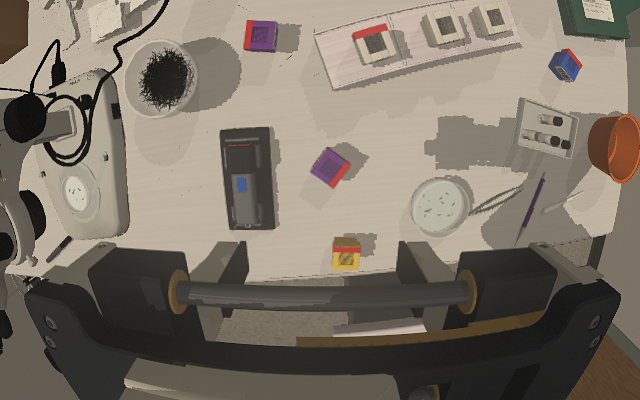

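The second view shows the dock at (222..274, 128..230), its blue button at (241,184), and the flagged box with red on its rear edge at (372,42). I'll rectify both views to metric planes to measure them.

```bash
cat >> h.py <<'E'
def rect(s,x0,y1,w,hh,z,res=.0005):
    """top-down metric resample of fisheye view on plane z: rows=-x (up is +x), cols=-y; returns image, (r,c)->world"""
    r,c=np.mgrid[0:int(hh/res),0:int(w/res)]
    P=np.stack([x0+hh-r*res,y1-c*res,np.full(r.shape,z)],-1)
    d=(P-np.array(s["origin"]))@att(s["attitude"])
    rho=np.hypot(d[...,0],d[...,1]);th=np.arctan2(rho,d[...,2]);K=np.array(s["camera_matrix"])
    u=K[0,2]+K[0,0]*th*d[...,0]/rho;v=K[1,2]+K[1,1]*th*d[...,1]/rho
    return cv2.remap(s["frame"],u.astype(np.float32),v.astype(np.float32),1)
E
python3 - <<'E'
from h import *
import pickle
w1=pickle.load(open("w1.pkl","rb"));w2=pickle.load(open("w2.pkl","rb"))
p,e=tri(ray(w1,312.3,146.3,True),ray(w2,241.1,184.5,True));print("blue",p,e)
for n,w in(("w1",w1),("w2",w2)):
    im=rect(w,.34,.34,.18,.22,.012);g=im.max(2);m=(g<75).astype(np.uint8)
    m=cv2.morphologyEx(m,cv2.MORPH_CLOSE,np.ones((25,25)))
    cs,_=cv2.findContours(m,0,2);c=max(cs,key=cv2.contourArea);r=cv2.minAreaRect(c)
    print(n,"dock",.34+.22-r[0][1]*.0005,.34-r[0][0]*.0005,np.array(r[1])*.0005,r[2],[ (round(.56-b[1]*.0005,4),round(.34-b[0]*.0005,4)) for b in cv2.boxPoints(r)])
A=[cv2.resize(rect(w,.56,.12,.1,.09,z,.00025),None,fx=1,fy=1) for w in(w1,w2) for z in(.083,)]
B=rect(w2,.345,.31,.13,.2,.012,.0005);C=rect(w2,.345,.31,.13,.2,.039,.0005);
o=np.zeros((400,800,3),np.uint8);o[:180*2,:400]=A[1];
o[:,400:400]=0
o2=np.hstack([A[1],np.zeros((360,400,3),np.uint8)]);o2=np.vstack([o2,np.zeros((240,800,3),np.uint8)])
o2[:400,410:670]=B;o2[365:,:400]=A[0][60:295]
cv2.imwrite("pics/rect.png",o2[:,:,::-1])
E
```

```text
blue [0.45338128 0.26122608 0.03940334] 0.00045603921982052223
w1 dock 0.4510559539794922 0.26190039062500003 [0.06922691 0.14678557] 4.361572265625 [(np.float32(0.3805), np.float32(0.302)), (np.float32(0.5269), np.float32(0.2908)), (np.float32(0.5216), np.float32(0.2218)), (np.float32(0.3752), np.float32(0.233))]
w2 dock 0.45167082214355475 0.2596678466796875 [0.07021825 0.14893282] 4.067519187927246 [(np.float32(0.3799), np.float32(0.3)), (np.float32(0.5284), np.float32(0.2894)), (np.float32(0.5235), np.float32(0.2194)), (np.float32(0.3749), np.float32(0.2299))]
```

View pics/rect.png

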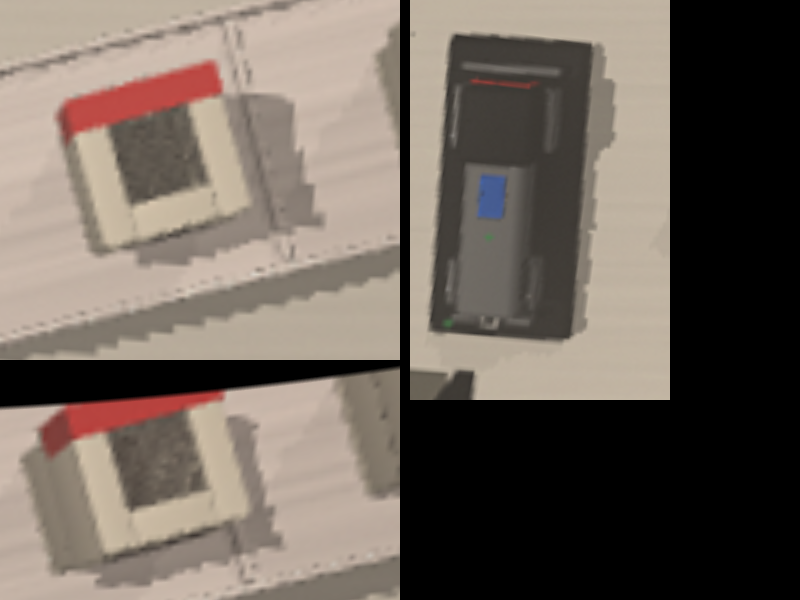

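Run:
```python
from h import *
import pickle
w1=pickle.load(open("w1.pkl","rb"));w2=pickle.load(open("w2.pkl","rb"));R_=[]
for w,(r0,r1,c0,c1) in((w1,(85,225,100,215)),(w2,(85,225,95,215))):
    im=rect(w,.56,.12,.1,.09,.083,.00025);m=np.zeros(im.shape[:2],np.uint8)
    m[r0:r1,c0:c1]=(im[r0:r1,c0:c1].max(2)<135)&(im[r0:r1,c0:c1].max(2).astype(int)-im[r0:r1,c0:c1].min(2)<40)
    m=cv2.morphologyEx(cv2.morphologyEx(m,cv2.MORPH_CLOSE,np.ones((9,9))),cv2.MORPH_OPEN,np.ones((9,9)))
    c=max(cv2.findContours(m,0,2)[0],key=cv2.contourArea);r=cv2.minAreaRect(c)
    P=np.array([.65-r[0][1]*.00025,.12-r[0][0]*.00025,.083]);print("vent",P,np.array(r[1])*.25,r[2])
    o=np.array(w["origin"]);R_.append((o,(P-o)/np.linalg.norm(P-o)))
print(tri(*R_))
for p in((.4464,.2612,.09),(.4464,.2612,.016)):print(delta(p,-4.2),delta(p,-4.2,(.4464,.2612,.09),-4.2)[0])
```

```text
vent [0.61116827 0.08084135 0.083     ] [20.58893394 20.65471268] 74.74488067626953
vent [0.61140802 0.08063443 0.083     ] [20.63842201 20.77578354] 74.05460357666016
(array([0.61150941, 0.0804462 , 0.08211404]), np.float64(0.00014449222705374023))
(array([ -2.33, -10.8 ,  18.07]), array([-0.02, -0.  , -0.84])) [0. 0. 0.]
(array([ -2.33, -10.8 ,  25.47]), array([-0.02, -0.  , -0.84])) [-0.  -0.   7.4]
```

Request:
play_rows(
  commands=[
    [[-2.3,-10.8,18.1,0,0,-0.8,1],[-2.3,-10.8,18.1,0,0,-0.8,1],[-2.3,-10.8,18.1,0,0,-0.8,1],[-2.3,-10.8,18.1,0,0,-0.8,1],[-2.3,-10.8,18.1,0,0,-0.8,1],[-2.3,-10.8,18.1,0,0,-0.8,1],[-2.3,-10.8,18.1,0,0,-0.8,1],[-2.3,-10.8,18.1,0,0,-0.8,1]],
  ],
)

```text
clock: 2.58
tool_pos: [0.4467, 0.2616, 0.0899]
orientation: [180.0, -0.0, -4.1]
force: [0.5, 0.4, -0.2]
opening: 0.0876
gripper_force: 0.0
```

Run:
```python
from h import *
s=snapshot("wrist");cv2.imwrite("pics/w3.png",cv2.resize(s["frame"],None,fx=1.25,fy=1.25)[:,:,::-1])
print(get_obs()["tool_pos"],get_obs()["orientation"]);print(delta((.4464,.2612,.016),-4.2))
```

```text
[0.4472298  0.26150221 0.09076501] [-1.79941216e+02 -6.47450858e-02 -4.15908983e+00]
(array([-0.09,  0.04,  7.48]), array([-0.06, -0.06,  0.04]))
```

View pics/w3.png

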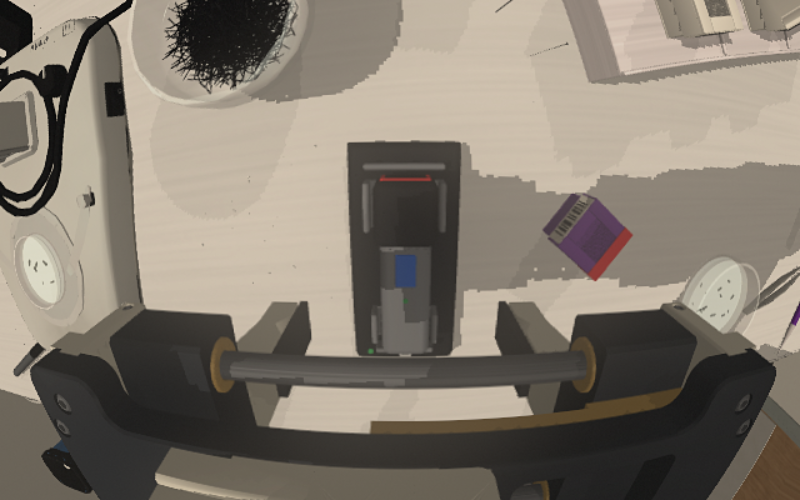

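The fingers straddle the handle centrally: the finger tips are at columns 305 and 500 and the scanner is at 405. I'll descend and close.

Request:
play_rows(
  commands=[
    [[0,0,3,0,0,0,1],[0,0,5.5,0,0,0,1],[0,0,6.8,0,0,0,1],[0,0,7.4,0,0,0,1],[0,0,7.4,0,0,0,1],[0,0,7.4,0,0,0,0.3],[0,0,7.4,0,0,0,0.3],[0,0,7.4,0,0,0,0],[0,0,7.4,0,0,0,0],[0,0,7.4,0,0,0,0],[0,0,7.4,0,0,0,0],[0,0,7.4,0,0,0,0],[0,0,7.4,0,0,0,0]],
  ],
)

```text
clock: 3.72
tool_pos: [0.447, 0.2605, 0.0156]
orientation: [-180.0, -0.0, -4.3]
force: [0.8, -0.2, 0.5]
opening: 0.04
gripper_force: 0.0
```

Request:
play_rows(
  commands=[
    [[0,0,0,0,0,0,0],[0,0,0,0,0,0,0],[0,0,0,0,0,0,0],[0,0,0,0,0,0,0],[0,0,0,0,0,0,0],[0,0,0,0,0,0,0]],
  ],
)

```text
clock: 4.22
tool_pos: [0.447, 0.2604, 0.0155]
orientation: [180.0, 0.0, -4.3]
force: [0.4, 0.9, 0.5]
opening: 0.0296
gripper_force: 30.0
```

Run:
```python
from h import *
o=get_obs();print(o["tool_pos"],o["orientation"],o["opening"],o["gripper_force"],o["force"])
b=np.array([.6113,.0807]);t=np.deg2rad(15.3);u=np.array([np.cos(t),np.sin(t)]);l=b-.019*u
g=l-.136*u;print("label",l,"tcp",g)
z0=.0156
for p in((.447,.2605,.11),(*g,.11),(*g,z0+.059-.015)):print(p,delta(p,15.3,(.4467,.2610,.0160),-4.2), delta(p,15.3,(.447,.2610,.11),-4.2)[0])
```

```text
[0.4469796  0.26037336 0.01549938] [ 1.79992294e+02  5.70611632e-03 -4.25954804e+00] 0.029647772075210594 29.997551143169403 [0.40891633 0.89222994 0.49122972]
label [0.59297341 0.07568641] tcp [0.4617936  0.03979968]
(0.447, 0.2605, 0.11) (array([ 0.03,  0.05, -9.4 ]), array([ -0. ,   0. , -19.5])) [0.   0.05 0.  ]
(np.float64(0.4617936001390412), np.float64(0.039799677255367184), 0.11) (array([ 3.13, 21.95, -9.4 ]), array([ -0. ,   0. , -19.5])) [ 3.1  21.95  0.  ]
(np.float64(0.4617936001390412), np.float64(0.039799677255367184), 0.0596) (array([ 3.13, 21.95, -4.36]), array([ -0. ,   0. , -19.5])) [ 3.1  21.95  5.04]
```

Request:
play_rows(
  commands=[
    [[0,0,-1.5,0,0,0,0],[0,0,-4,0,0,0,0],[0,0,-7,0,0,0,0],[0,0,-9.4,0,0,0,0],[0.5,3,-9.4,0,0,-4,0],[1,6.5,-9.4,0,0,-9,0],[1.6,10,-9.4,0,0,-14,0],[2,14,-9.4,0,0,-19.5,0],[2.6,17.5,-8,0,0,-19.5,0],[3.1,20.5,-6,0,0,-19.5,0],[3.1,22,-4.8,0,0,-19.5,0],[3.1,22,-4.4,0,0,-19.5,0],[3.1,22,-4.4,0,0,-19.5,0],[3.1,22,-4.4,0,0,-19.5,0]],
  ],
)

```text
clock: 5.38
tool_pos: [0.4619, 0.0389, 0.0596]
orientation: [180.0, 0.0, 15.2]
force: [0.3, 0.6, -0.8]
opening: 0.0295
gripper_force: 30.0
```

Run:
```python
from h import *
import pickle
s=snapshot("wrist");pickle.dump(s,open("w4.pkl","wb"));o=get_obs();print(o["tool_pos"],o["orientation"],o["opening"],o["gripper_force"],o["clock"])
a=cv2.resize(s["frame"][20:320,200:560],None,fx=1.6,fy=1.6)
cv2.imwrite("pics/w4.png",a[:,:,::-1]);print(a.shape)
```

```text
[0.4621484  0.03936754 0.0599891 ] [-1.79998146e+02 -4.20711720e-02  1.52681753e+01] 0.029642005919144575 29.99698519706726 5.4333
(480, 576, 3)
```

View pics/w4.png

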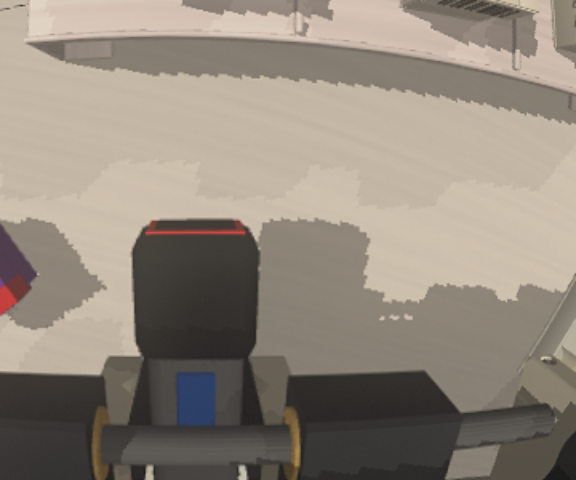

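The scanner is held straight: its red window edge is at about (322,164) full-frame, on the tool's centre line. It is 75 mm from the flagged label, so I'll hold it there.

Request:
play_rows(
  commands=[
    [[0,0,0,0,0,0,0],[0,0,0,0,0,0,0],[0,0,0,0,0,0,0],[0,0,0,0,0,0,0],[0,0,0,0,0,0,0],[0,0,0,0,0,0,0],[0,0,0,0,0,0,0],[0,0,0,0,0,0,0],[0,0,0,0,0,0,0],[0,0,0,0,0,0,0],[0,0,0,0,0,0,0],[0,0,0,0,0,0,0],[0,0,0,0,0,0,0],[0,0,0,0,0,0,0],[0,0,0,0,0,0,0],[0,0,0,0,0,0,0],[0,0,0,0,0,0,0],[0,0,0,0,0,0,0],[0,0,0,0,0,0,0],[0,0,0,0,0,0,0]],
  ],
)

```text
clock: 7.1
tool_pos: [0.4616, 0.0387, 0.0596]
orientation: [-180.0, 0.0, 15.2]
force: [-0.3, 0.4, -1.0]
opening: 0.0297
gripper_force: 30.0
```

Run:
```python
from h import *
s=snapshot("scene");q=snapshot("side");w=snapshot("wrist")
a=cv2.resize(s["frame"][130:230,220:370],None,fx=2.6,fy=2.6,interpolation=2);b=cv2.resize(q["frame"][150:260,260:400],None,fx=2.8,fy=2.8,interpolation=2)
c=cv2.resize(w["frame"][0:110,180:470],None,fx=2.7,fy=2.5)
o=np.zeros((600,800,3),np.uint8);o[:a.shape[0],:a.shape[1]]=a;o[:b.shape[0],400:400+b.shape[1]]=b;o[320:320+c.shape[0],:c.shape[1]]=c
cv2.imwrite("pics/read.png",o[:,:,::-1])
x=get_obs();print(x["tool_pos"],x["orientation"],x["clock"])
```

```text
[0.46157541 0.03872384 0.05956875] [1.79999934e+02 2.90602711e-03 1.52385068e+01] 7.25
```

View pics/read.png

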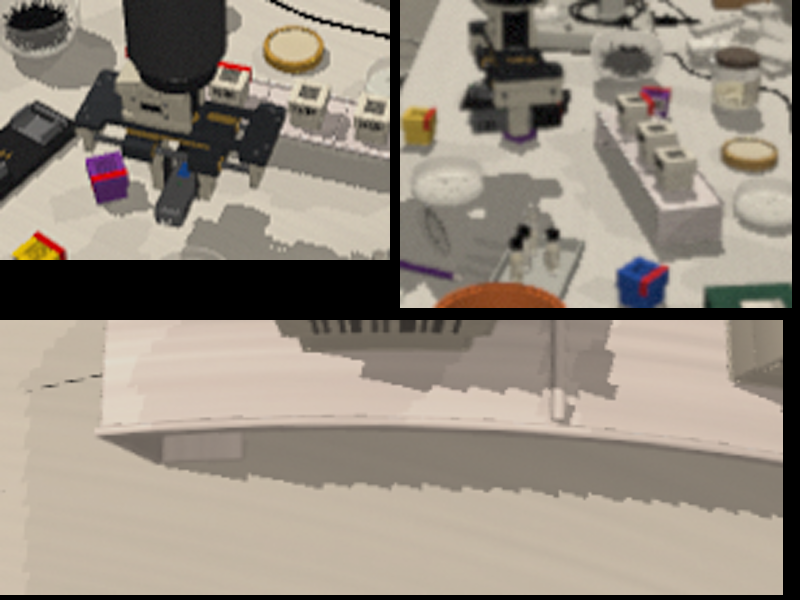

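The wrist view shows the flagged label centred at column ~323 on the beam axis (322), and the scene and side views agree. I'll hold a little longer, then return to above the dock.

Request:
play_rows(
  commands=[
    [[0,0,0,0,0,0,0],[0,0,0,0,0,0,0],[0,0,0,0,0,0,0],[0,0,0,0,0,0,0],[0,0,0,0,0,0,0],[0,0,0,0,0,0,0],[0,0,0,0,0,0,0],[0,0,0,0,0,0,0],[0,0,0,0,0,0,0],[0,0,0,0,0,0,0],[0,0,0,0,0,0,0],[0,0,0,0,0,0,0]],
  ],
)

```text
clock: 8.25
tool_pos: [0.4616, 0.0387, 0.0596]
orientation: [-180.0, -0.0, 15.2]
force: [-0.1, 0.1, -1.6]
opening: 0.0297
gripper_force: 30.0
```

Request:
play_rows(
  commands=[
    [[0,-1,-2,0,0,0,0],[0.5,-4,-5,0,0,5,0],[1.5,-8,-5,0,0,10,0],[2.4,-12,-5,0,0,15,0],[3.2,-16,-5,0,0,19.5,0],[4,-19.5,-5,0,0,19.5,0],[4.42,-21.77,-5,0,0,19.5,0],[4.42,-21.77,-5,0,0,19.5,0],[4.42,-21.77,-5,0,0,19.5,0],[4.42,-21.77,-5,0,0,19.5,0]],
  ],
)

```text
clock: 9.08
tool_pos: [0.4466, 0.26, 0.1092]
orientation: [180.0, 0.0, -4.2]
force: [0.5, -0.2, -1.2]
opening: 0.03
gripper_force: 30.0
```

Run:
```python
from h import *
x=get_obs();print(x["tool_pos"],x["orientation"],x["clock"],delta((.4469,.2605,.0156),-4.26))
```

```text
[0.44658797 0.26004005 0.10919921] [ 1.79955580e+02  4.01798598e-02 -4.23463436e+00] 9.0833 (array([ 0.03, -0.06,  9.36]), array([0.04, 0.04, 0.03]))
```

Well aligned, so I'll lower it, release and lift.

Request:
play_rows(
  commands=[
    [[0,0,3,0,0,0,0],[0,0,5.5,0,0,0,0],[0,0,7,0,0,0,0],[0,0,8,0,0,0,0],[0,0,8.7,0,0,0,0],[0,0,9.1,0,0,0,0],[0,0,9.35,0,0,0,0],[0,0,9.35,0,0,0,0],[0,0,9.35,0,0,0,0]],
  ],
)

```text
clock: 9.83
tool_pos: [0.4474, 0.2607, 0.0167]
orientation: [-180.0, -0.0, -4.3]
force: [-0.6, 0.8, -1.1]
opening: 0.0298
gripper_force: 30.0
```

Request:
play_rows(
  commands=[
    [[0,0,0,0,0,0,0],[0,0,0,0,0,0,0],[0,0,0.05,0,0,0,0],[0,0,0.05,0,0,0,0]],
  ],
)

```text
clock: 10.17
tool_pos: [0.4472, 0.2607, 0.0159]
orientation: [-180.0, -0.0, -4.2]
force: [0.3, 1.0, 1.2]
opening: 0.0299
gripper_force: 30.0
```

Request:
play_rows(
  commands=[
    [[0,0,0,0,0,0,1],[0,0,0,0,0,0,1],[0,0,0,0,0,0,1],[0,0,0,0,0,0,1],[0,0,0,0,0,0,1],[0,0,0,0,0,0,1],[0,0,-3,0,0,0,1],[0,0,-7,0,0,0,1],[0,0,-11,0,0,0,1],[0,0,-15,0,0,0,1],[0,0,-18,0,0,0,1],[0,0,-18,0,0,0,1],[0,0,-18,0,0,0,1]],
  ],
)

```text
clock: 11.25
tool_pos: [0.4477, 0.2612, 0.1978]
orientation: [-179.8, -0.2, -4.3]
force: [0.2, -0.5, -1.0]
opening: 0.0875
gripper_force: 0.0
```

Run:
```python
from h import *
import pickle
s=snapshot("wrist");pickle.dump(s,open("w5.pkl","wb"));save(s,"w5")
o=get_obs();print(o["tool_pos"],o["orientation"],o["opening"])
def blue(s):
    g=s["frame"].astype(int);m=(g[:,:,2]-g[:,:,0]>60).astype(np.uint8);m[:,500:]=0
    n,_,st,c=cv2.connectedComponentsWithStats(m);k=1+np.argmax(st[1:,4]);return c[k],st[k,4]
for z in(.0394,.042,.045):print(z,plane(s,*blue(s)[0],z,True))
im=rect(s,.36,.34,.16,.18,.039);hsv=im.astype(int);
m=((hsv[...,2]-hsv[...,0]>60)).astype(np.uint8);c=max(cv2.findContours(m,0,2)[0],key=cv2.contourArea);print(cv2.minAreaRect(c))
w=rect(pickle.load(open("w2.pkl","rb")),.36,.34,.16,.18,.039).astype(int)
m=((w[...,2]-w[...,0]>60)).astype(np.uint8);c=max(cv2.findContours(m,0,2)[0],key=cv2.contourArea);print(cv2.minAreaRect(c))
# red tape view of tub
g=s["frame"].astype(int)
q=snapshot("side");sc=snapshot("scene")
for n,f in(("scene",sc),("side",q)):
    hs=cv2.cvtColor(f["frame"],cv2.COLOR_RGB2HSV);m=cv2.inRange(hs,(5,150,80),(14,255,255));n_,_,st,c=cv2.connectedComponentsWithStats(m);k=1+np.argmax(st[1:,4]);x,y,ww,h,a=st[k]
    mm=(_==k);rows=np.where(mm.any(1))[0];L=max(((np.ptp(np.where(mm[r])[0]),r) for r in rows))
    xs=np.where(mm[L[1]])[0];u=(xs[0]+xs[-1])/2
    print(n,st[k],"widest row",L,u,plane(f,u,L[1],.065),"ends",[np.round(plane(f,e,L[1],.065),3) for e in(xs[0],xs[-1])])
```

```text
[0.44690812 0.26047626 0.19606249] [-1.79915614e+02 -2.88643567e-02 -4.27351948e+00] 0.0875374642821632
0.0394 [0.45370719 0.26134679 0.0394    ]
0.042 [0.4543536 0.261296  0.042    ]
0.045 [0.45509945 0.26123739 0.045     ]
((156.61676025390625, 173.36549377441406), (21.23162078857422, 36.40724182128906), 4.085616588592529)
((156.95494079589844, 173.58145141601562), (21.02342414855957, 36.967918395996094), 2.385944128036499)
scene [ 418  247   53   44 1411] widest row (np.int64(52), np.int64(270)) 444.0 [ 0.46652945 -0.39362966  0.065     ] ends [array([ 0.434, -0.342,  0.065]), array([ 0.499, -0.446,  0.065])]
side [ 270  251   51   47 1843] widest row (np.int64(50), np.int64(266)) 295.0 [ 0.47578574 -0.39834449  0.065     ] ends [array([ 0.415, -0.4  ,  0.065]), array([ 0.537, -0.396,  0.065])]
```

The scanner is back home: its blue button is at (0.4537, 0.2613) with a consistent yaw, against (0.4534, 0.2612) before. Next is the flagged box, with the fingers part-open so they stay clear of its neighbour.

Run:
```python
from h import *
print(delta((.6113,.0807,.15),15.4),delta((.5,.18,.2),15.4))
```

```text
(array([17.78, 16.63,  4.45]), array([  0.06,   0.09, -19.67])) (array([ 5.94,  7.56, -0.55]), array([  0.06,   0.09, -19.67]))
```

Request:
play_rows(
  commands=[
    [[3,3,0,0,0,-6,0.65],[6,6,0,0,0,-12,0.65],[9,8.5,0,0,0,-19.7,0.65],[12,11,1,0,0,-19.7,0.65],[15,14,2.5,0,0,-19.7,0.65],[17.8,16.6,4.4,0,0,-19.7,0.65],[17.8,16.6,4.4,0,0,-19.7,0.65],[17.8,16.6,4.4,0,0,-19.7,0.65],[17.8,16.6,4.4,0,0,-19.7,0.65],[17.8,16.6,4.4,0,0,-19.7,0.65]],
  ],
)

```text
clock: 12.23
tool_pos: [0.6116, 0.082, 0.1511]
orientation: [180.0, 0.1, 15.5]
force: [0.9, 0.2, -1.0]
opening: 0.0568
gripper_force: 0.0
```

Run:
```python
from h import *
import pickle
s=snapshot("wrist");pickle.dump(s,open("w6.pkl","wb"))
o=get_obs();print(o["tool_pos"],o["orientation"],o["opening"],s["origin"])
print("to grasp",delta((.6113,.0807,.056),15.4))
im=rect(s,.54,.15,.14,.14,.083,.00025);h=cv2.cvtColor(im,cv2.COLOR_RGB2HSV)
m=cv2.inRange(h,(0,150,100),(6,255,255))|cv2.inRange(h,(172,150,100),(180,255,255))
c=max(cv2.findContours(m,0,2)[0],key=cv2.contourArea);r=cv2.minAreaRect(c);print("tape",.68-r[0][1]*.00025,.15-r[0][0]*.00025,np.array(r[1])*.25,r[2])
g=im.max(2);R0=int((.68-.6113)/.00025);C0=int((.15-.0807)/.00025);mm=np.zeros(g.shape,np.uint8);k=62
mm[R0-k:R0+k,C0-k:C0+k]=((g<135)&(g.astype(int)-im.min(2)<40))[R0-k:R0+k,C0-k:C0+k]
mm=cv2.morphologyEx(cv2.morphologyEx(mm,cv2.MORPH_CLOSE,np.ones((9,9))),cv2.MORPH_OPEN,np.ones((9,9)))
c=cv2.findContours(mm,0,2)[0]
if c:
    r=cv2.minAreaRect(max(c,key=cv2.contourArea));print("vent",.68-r[0][1]*.00025,.15-r[0][0]*.00025,np.array(r[1])*.25,r[2])
```

```text
[0.61174558 0.08247693 0.15168457] [1.79998337e+02 5.05272316e-03 1.55000184e+01] 0.05677300025991766 [0.69416192 0.10552725 0.30898774]
to grasp (array([-0.09,  0.16,  9.57]), array([0.  , 0.01, 0.1 ]))
tape 0.6243506393432617 0.08856268310546875 [ 7.85534811 28.81186485] 74.47589111328125
vent 0.6109852905273438 0.07819117736816406 [23.53695869 25.86895943] 77.47119140625
```

Request:
play_rows(
  commands=[
    [[-0.1,0.15,3,0,0,0,0.65],[-0.1,0.15,6,0,0,0,0.65],[-0.1,0.15,8.2,0,0,0,0.65],[-0.1,0.15,9.2,0,0,0,0.65],[-0.1,0.15,9.55,0,0,0,0.65],[-0.1,0.15,9.55,0,0,0,0.65],[-0.1,0.15,9.55,0,0,0,0],[-0.1,0.15,9.55,0,0,0,0],[-0.1,0.15,9.55,0,0,0,0],[-0.1,0.15,9.55,0,0,0,0],[-0.1,0.15,9.55,0,0,0,0],[-0.1,0.15,9.55,0,0,0,0],[-0.1,0.15,9.55,0,0,0,0],[-0.1,0.15,9.55,0,0,0,0]],
  ],
)

```text
clock: 13.45
tool_pos: [0.6123, 0.0802, 0.0573]
orientation: [-180.0, -0.1, 15.5]
force: [-2.3, 1.2, 6.4]
opening: 0.0386
gripper_force: 30.0
```

Request:
play_rows(
  commands=[
    [[0,0,-1.5,0,0,0,0],[0,0,-4,0,0,0,0],[0,0,-7,0,0,0,0],[0,0,-11,0,0,0,0],[0,0,-14.5,0,0,0,0],[0,0,-14.5,0,0,0,0],[0,0,-14.5,0,0,0,0]],
  ],
)

```text
clock: 14.03
tool_pos: [0.6129, 0.0803, 0.204]
orientation: [-180.0, -0.3, 15.4]
force: [-0.3, -0.9, -1.2]
opening: 0.0385
gripper_force: 30.0
```

Run:
```python
from h import *
for p in((.38,-.30,.2),(.477,-.396,.2),(.477,-.396,.12)):print(delta(p,-20))
print(get_obs()["opening"],get_obs()["tool_pos"])
```

```text
(array([-32.57,  30.46,   0.2 ]), array([-0.14, -0.29, 35.43]))
(array([-25.77,  42.3 ,   0.23]), array([-0.14, -0.29, 35.43]))
(array([-25.81,  42.31,   8.23]), array([-0.14, -0.29, 35.43]))
0.03849719673047912 [0.6128554  0.08030899 0.20404368]
```

Request:
play_rows(
  commands=[
    [[-3,3.5,0,0,0,4,0],[-6,7,0,0,0,8,0],[-9,10.5,0,0,0,12,0],[-12,14,0,0,0,16,0],[-15,17.5,0,0,0,20,0],[-18,21,0,0,0,24,0],[-21,24.5,0,0,0,28,0],[-24,28,0,0,0,32,0],[-27,31.5,0,0,0,35.4,0],[-29.8,35.3,0,0,0,35.4,0],[-29.8,35.3,0,0,0,35.4,0],[-29.8,35.3,0,0,0,35.4,0],[-29.8,35.3,0,0,0,35.4,0],[-29.8,35.3,0,0,0,35.4,0]],
  ],
)

```text
clock: 15.2
tool_pos: [0.4176, -0.3397, 0.2]
orientation: [-180.0, 0.1, -20.1]
force: [0.2, 0.3, -1.0]
opening: 0.0387
gripper_force: 30.0
```

Run:
```python
from h import *
s=snapshot("wrist");o=get_obs();print(o["tool_pos"],o["orientation"],o["opening"],o["clock"])
im=rect(s,.3,-.2,.4,.4,.065,.001);h=cv2.cvtColor(im,cv2.COLOR_RGB2HSV)
m=cv2.inRange(h,(4,140,60),(15,255,255));c=max(cv2.findContours(m,0,2)[0],key=cv2.contourArea)
(u,v),r=cv2.minEnclosingCircle(c);print("tub",.7-v*.001,-.2-u*.001,r,cv2.boundingRect(c),cv2.contourArea(c))
print(cv2.fitEllipse(cv2.convexHull(c)))
save(s,"w7")
```

```text
[ 0.41811052 -0.33909266  0.20025268] [-1.79981079e+02  7.47899907e-02 -1.99816452e+01] 0.03840375642120453 15.25
tub 0.4778187103271484 -0.3878977813720703 62.81889724731445 (126, 160, 125, 126) 12072.0
((187.8256378173828, 222.18267822265625), (124.56989288330078, 125.17404174804688), 42.9669189453125)
```

Run:
```python
from h import *
for p in((.478,-.388,.14),(.478,-.388,.045)):print(delta(p,-20))
```

```text
(array([7.31, 2.55, 6.01]), array([-0.02,  0.07,  0.02]))
(array([ 7.32,  2.55, 15.51]), array([-0.02,  0.07,  0.02]))
```

Request:
play_rows(
  commands=[
    [[3.5,1.2,1,0,0,0,0],[7.3,2.55,3,0,0,0,0],[7.3,2.55,6,0,0,0,0],[7.3,2.55,9,0,0,0,0],[7.3,2.55,12,0,0,0,0],[7.3,2.55,14,0,0,0,0],[7.3,2.55,15.5,0,0,0,0],[7.3,2.55,15.5,0,0,0,0],[7.3,2.55,15.5,0,0,0,0.57],[7.3,2.55,15.5,0,0,0,0.57],[7.3,2.55,15.5,0,0,0,0.57],[7.3,2.55,15.5,0,0,0,0.57],[7.3,2.55,12,0,0,0,0.57],[7.3,2.55,8,0,0,0,0.57],[7.3,2.55,4,0,0,0,0.57],[7.3,2.55,0,0,0,0,0.57],[3,1,-3,0,0,0,0.57],[0,0,-3,0,0,0,0.57],[0,0,-3,0,0,0,0.57],[0,0,-3,0,0,0,0.57]],
  ],
)

```text
clock: 16.92
tool_pos: [0.4174, -0.3389, 0.2339]
orientation: [-180.0, -0.3, -19.9]
force: [0.2, -0.9, 0.1]
opening: 0.0499
gripper_force: 0.0
```

Run:
```python
from h import *
s=snapshot("wrist");o=get_obs();print(o["tool_pos"],o["opening"],o["gripper_force"],o["clock"])
h=cv2.cvtColor(im:=rect(s,.3,-.2,.4,.4,.065,.001),cv2.COLOR_RGB2HSV)
m=cv2.inRange(h,(4,140,60),(15,255,255));c=max(cv2.findContours(m,0,2)[0],key=cv2.contourArea);print(cv2.minEnclosingCircle(c))
w=(h[...,1]<110)&(h[...,2]>120);t=np.zeros(m.shape,np.uint8);cv2.circle(t,(188,222),50,1,-1);k=(w&(t>0)).astype(np.uint8)
n,_,st,cc=cv2.connectedComponentsWithStats(k);print("white in tub",[(st[i].tolist(),cc[i].round()) for i in range(1,n) if st[i,4]>100])
sc=snapshot("scene")["frame"];hs=cv2.cvtColor(sc,cv2.COLOR_RGB2HSV)
red=cv2.inRange(hs,(0,150,100),(4,255,255))|cv2.inRange(hs,(172,150,100),(180,255,255));print("red on riser px",cv2.countNonZero(red[150:165,298:320]),"in tub",cv2.countNonZero(red[245:295,415:475]))
import pickle
d=cv2.absdiff(sc,pickle.load(open("s0.pkl","rb"))["scene"]["frame"]).max(2)
for n,(x0,y0,x1,y1) in dict(scanner=(198,165,254,212),boxa=(326,158,350,182),boxb=(352,164,376,188),bowl=(215,120,252,158),dish=(274,226,316,260)).items():print(n,(d[y0:y1,x0:x1]>40).mean().round(3))
```

```text
[ 0.41828406 -0.33951646  0.23299395] 0.05011796942698915 0.0 16.9667
((187.66207885742188, 222.1367645263672), 62.80373001098633)
white in tub [([162, 206, 42, 37, 662], array([181., 227.]))]
red on riser px 0 in tub 43
scanner 0.008
boxa 0.0
boxb 0.0
bowl 0.0
dish 0.0
```

```bash
python3 -c "
from h import *
print(close_job())"
```

```text
the job is handed in; nothing more can be done
None
```

I held the scanner squarely on the flagged box's label for about 2.8 s, seated it back in its dock the same way round, dropped the box in the orange tub, and handed the job in at about 17 s. The final images show box, scanner and bystanders in place; the interface gave no read confirmation or verdict.

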